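Free the jammed chopstick basket and hang it up

TASK

The green chopstick basket has jammed under the lips of the steel return chute. Work it back up the chute until it is clear of the lips, lift it out there, and hang it by its steel loop on the hook of the blue stand, left hanging there still. Leave the other things on the table where they are.

Things in the scene. Friction and masses are not known exactly. Their poses are not given: they have to be found in the camera images.
- chute: Fixed steel chute on legs, sloping at 23 degrees, 76 mm wide, 335 mm long, inside 68 mm wide. Origin: middle of the trough floor's top face, where the blue lips end. Axes: x along the trough UP the slope, y across, z square to the trough floor (23 degrees off vertical). Lower part (x -155 to 0 mm) is lipped, upper part (x 0 to 180 mm) open above. A basket left anywhere in the trough stays there.
- chute_slot (a point): Middle of the trough floor at its lower end (x = -155 mm of the chute), shut by a 40 mm high end plate. From here to the chute's origin the walls are 63 mm high, with inturned lips over the basket's edges (underside 59, top 63 mm above the floor) leaving an open slot 46 mm wide (y -23 to +23) along the middle through which shut fingers reach down.
- chute_top (a point): Middle of the trough floor at its upper, open end (x = +180 mm of the chute). From the chute's origin to here the walls are only 14 mm high, so a basket lying there can be gripped by its sides.
- cheek (a joint): Orange sprung cheek in the chute's +y wall (x -110 to -40 mm; black housing out to y = 58, up to z = 50 mm) that squeezes the basket against the other wall with about 6 N. Metres: about 0 while the basket's foot end is in it, 0.006 when the basket has left it. Pushing the basket up takes about 7 to 15 N; the resistance drops when the foot passes the cheek.
- basket: The jammed green plastic chopstick basket, 0.16 to 0.28 kg: square tube 110 mm long, 64 wide, 56 thick, foot closed, mouth open with a stiff steel loop. It lies in the chute, loop up the slope, foot 42 to 70 mm from the end plate. Origin: middle of the side it lies on. x from foot (-55 mm) to mouth (+55 mm), up when it hangs; y across the width; z from the underside (0) to the top side (56 mm).
- basket_foot (a point): Centre of the basket's closed foot face (x = -55, y = 0, z = 28 mm in the basket's frame), the face to push against through the slot.
- basket_crown (a point): Inner edge of the crown of the basket's loop, which rests on the hook (x = 88, y = 0, z = 28 mm in the basket's frame). The loop of 6 mm wire lies in the plane z = 28 mm; its opening runs from the mouth (x = 55) to x = 88 mm and is 38 mm wide at x = 70, 24 mm at x = 85.
- hookstand: Fixed stand: base plate 8 mm thick (x -20 to +130 mm, y +-65 mm), blue post 18 mm thick at x = +40 mm, 290 mm high, a steel hook of 8 mm round bar, and below the hook a blue back rest (front face at x = 25 mm, y +-45 mm, 105 to 135 mm above the table) that the hanging basket leans on. Origin: on the table under the hook's seat. x runs from the hook to the post: the hook points along -x; z up.
- hook_seat (a point): Top of the hook's bar at its lowest place, a dip where the loop should rest: 230 mm above the table, 40 mm in front of the post. Towards the post the bar climbs steeply (22 mm up over 25 mm); on the other side it turns up to the tip.
- hook_tip (a point): Upper end of the hook's upturned tip: 24 mm out along -x from the seat and 34 mm above it.
- bowl: White bowl, bystander, 110 mm across, 50 mm high; origin under its centre.
- cup: Blue cup, bystander, 72 mm across, 80 mm high; origin under its centre.
- briquette_a: Black honeycomb coal briquette, bystander, 100 mm across, 75 mm high; origin under its centre.
- briquette_b: A second such briquette, bystander.
- sauce: Amber sauce bottle with red cap, bystander, 60 mm across, 160 mm high; origin under its centre.
- jar: Glass jar with yellow cap, bystander, 70 mm across, 90 mm high; origin under its centre.
- tongs: Dark steel tongs lying flat, bystander, 250 mm long, 70 mm wide, 10 mm thick; origin on the table near the middle.
Things that resemble listed ones, but are neither listed nor needed, are in the scene too. Of the things that look like the basket, the larger one is meant.

How it is judged:
By the outcome, as a careful person would: the job done as asked, in the order asked, and still so for the second after the job is handed in, with the robot touching nothing.
It also fails if it takes over 64 s, if anything falls off the work surface, if the arm or the gripper's body presses on something with over 40 N, if the wrist force passes 120 N, or if a joint passes its speed limit or range.

ROBOT

A 6-joint arm with a two-finger parallel gripper is mounted at the origin on the work surface. World frame = base frame: x ahead of the robot, y to its left, z up, the work surface at z = 0. Lengths are in m, angles in rad, forces in N, time in s.
With the tool pointing down it reaches from about 0.25 to 0.775 m from the base axis. Payload 4 kg.
Tool frame: the origin (TCP) lies midway between the tips of the shut fingers; the grasp point (between the pads) lies 19 mm behind it; z points along the fingers, y is the line along which they close (so a half turn about z gives the same grasp; the last joint's range is limited). The gripper opens to 94 mm and grips with 3 to 60 N. Pads are 16 mm wide; open, the fingers measure 119 mm over their backs; the gripper's body (75 mm by 177 mm) begins 78 mm behind the grasp point.
Start: joints at [1.228, 0.087, 1.371, -0, 1.684, -0.103], TCP at [0.131, 0.534, 0.206] pointing down, gripper open.
Joint ranges: [-3.1, 3.1], [-0.76, 2.03], [0.27, 2.55], [-1.08, 4.22], [0.17, 2.65], [-2.57, 2.57]. Speed limits (rad/s): [2.79, 2.79, 3.14, 3.14, 3.14, 3.14].

INTERFACE

Orientations are given as a 3x3 rotation matrix whose columns are the frame's x, y, z axes.
In Python, from station import bot, capture, order gives the robot as it stands. The module is installed in compiled form; this text tells all that it offers.
- The arm moves only by the tool arm_command, never from a script. Its argument "targets" is a list of rows, each a list of 7 numbers: the shift along the world's x, y, z scaled (see below), then the turn, a rotation vector about the world's x, y, z scaled (see below), then the gripper command: -1 is shut, 1 is fully open, values between are in proportion. A call has 1 to 8 rows; each row shifts and turns the commanded pose from where the row before left it; what a row does not reach is not made up. The controller multiplies each number of a shift by 0.03 m and each number of a turn by 0.15 rad. A row lasts 1/8 s, in which the tool goes at most 62.5 mm and 10.7 degrees, less where a joint would pass 70% of its speed; a pose out of reach is approached as far as the arm can. A call with a number of a shift or a turn outside -1 to 1 is refused whole. A call with a gripper value outside its range is refused whole. The fingers move at their own pace and stop on an object; "squeeze" is the grip in N (left out, the last holds). Time passes only in rows, so rows that do not move let the fingers close. It gives the time, the measured TCP pose, the force, the opening and the grip force at its end, in the units of the state.
- bot.state(): the state, without advancing time (a new reading comes with each control period).
- capture(name): name is "scene" or "top" or "wrist"; returns a dict with "img" (400x640x3 uint8, blue, green, red), "mtx" (3x3 intrinsics, pixels), "D" ([k1, k2, p1, p2, k3] as OpenCV has them; the pictures are not rectified), "R" (3x3) and "t" (3): a world point X has camera coordinates R X + t. Camera axes: x right, y down, z forward; pixel columns grow to the right and rows downward; lengths in m; the calibration is good to about 2 mm. A picture is of the moment at which its call begins. There is no depth.
- order.finish_job(): hands the job in; it is judged then, once.
The state is a dict: "time_s": time; "joint_pos": joint angles; "qd": joint speeds; "effort": joint torques, N m; "tcp_pos": TCP position; "eef_rot": TCP orientation; "contact_force": force on the tool from outside, world axes, zero at the start; "ft_torque": the same for the moment, N m; "grip_width": finger opening in m; "grasp_force": force on a finger pad.
Only numpy, scipy, OpenCV 4.12 (cv2) and the standard library are available. Lean on these libraries where they do the work, as an engineer would, in place of code of your own. Each camera call takes 0.05 s, during which the arm holds its last target. There are 200 camera calls.

## Working session

There is one attempt and no reset: what is moved stays moved. The work goes in short steps, Python scripts to look and compute and a tool call to move; the robot and the scene stay as the last step left them, time stands still between calls to the robot, and variables do not carry over. Pictures are saved under pics/ and viewed, at most 13 in all, crops included, and the job is handed in when it is done.

Besides the shell and the picture viewer there is one more tool, called after "Request:" in YAML: its name, and indented under it one key for each argument. arm_command: Moves the arm, as the interface text tells. Shifts and turns lie within -1 to 1; 1 stands for 0.03 m of shift or 0.15 rad of turn. Its arguments: {"type":"object","properties":{"targets":{"type":"array"},"squeeze":{"type":"number"}},"required":["targets"]}

```bash
mkdir -p pics
cat > h.py <<'E'
import numpy as np, cv2
from station import bot, capture, order
np.set_printoptions(precision=4,suppress=True)
def grab(n,f):
    c=capture(n); np.savez('pics/'+f+'.npz',**{k:np.array(v) for k,v in c.items()}); cv2.imwrite('pics/'+f+'.png',c['img']); return c
def load(f): return dict(np.load('pics/'+f+'.npz'))
def ray(c,p):
    u=cv2.undistortPoints(np.array([[p]],float),c['mtx'],c['D'])[0,0]
    d=c['R'].T@np.array([u[0],u[1],1.]); return -c['R'].T@c['t'], d/np.linalg.norm(d)
def atz(c,p,z):
    o,d=ray(c,p); return o+d*(z-o[2])/d[2]
def proj(c,X):
    X=np.atleast_2d(np.array(X,float)); return cv2.projectPoints(X,cv2.Rodrigues(c['R'])[0],c['t'],c['mtx'],c['D'])[0][:,0]
def tri(cs,ps):
    A=np.zeros((3,3));b=np.zeros(3)
    for c,p in zip(cs,ps):
        o,d=ray(c,p);M=np.eye(3)-np.outer(d,d);A+=M;b+=M@o
    return np.linalg.solve(A,b)
E
python3 - <<'E'
from h import *
a=grab('scene','s0');b=grab('top','t0')
for c in (a,b): print(-c['R'].T@c['t'], c['R'][2])
s=bot.state();print(s['tcp_pos'],s['eef_rot'],s['time_s'])
E
```

```text
[ 1.2097 -0.0478  1.2185] [-0.5238  0.0108 -0.8518]
[ 0.4585 -0.057   1.9732] [ 0.0671  0.0102 -0.9977]
[0.1305 0.5338 0.2045] [[-0.9714  0.2375 -0.0006]
 [ 0.2375  0.9714 -0.0018]
 [ 0.0002 -0.0019 -1.    ]] 0.1
```

View pics/s0.png

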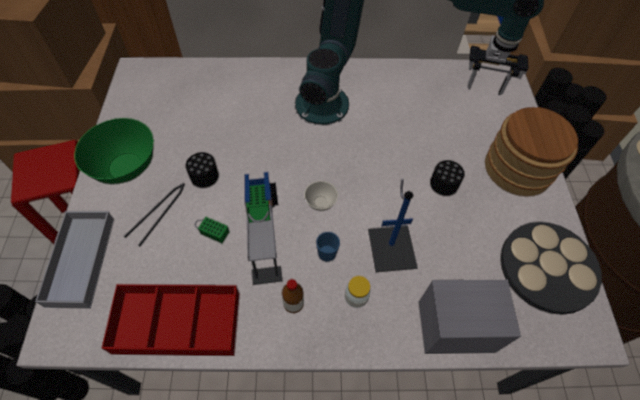

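View pics/t0.png

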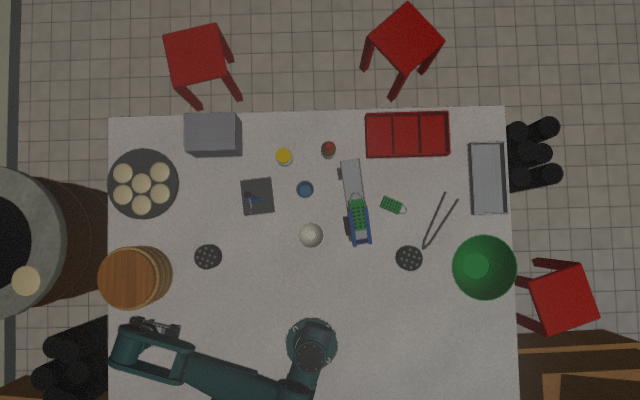

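Candidates for the basket are the green one in the blue/steel chute (scene 259,200; top 358,213), a smaller green one loose on the table (scene 212,230; top 393,205), and the green bowl (scene 115,150). I choose the larger one, in the chute. The hook stand is at scene (400,225), top (255,197). I'll check with a close crop.

Run:
```python
from h import *
a=load('s0')['img'];b=load('t0')['img']
A=cv2.resize(a[165:290,180:310],None,fx=4.6,fy=4.6,interpolation=cv2.INTER_CUBIC)[:575,:598]
B=cv2.resize(b[150:255,330:374],None,fx=4.6,fy=4.6,interpolation=cv2.INTER_CUBIC)
B=cv2.copyMakeBorder(B,0,max(0,575-B.shape[0]),0,0,cv2.BORDER_CONSTANT)[:575]
cv2.imwrite('pics/c1.png',cv2.convertScaleAbs(np.hstack([A,B])[:, :800],alpha=1.6))
A=cv2.resize(a[170:280,355:425],None,fx=5,fy=5,interpolation=cv2.INTER_CUBIC)
B=cv2.resize(b[170:225,230:285],None,fx=8,fy=8,interpolation=cv2.INTER_CUBIC)
B=cv2.copyMakeBorder(B,0,550-440,0,0,cv2.BORDER_CONSTANT)
cv2.imwrite('pics/c2.png',cv2.convertScaleAbs(np.hstack([A,B]),alpha=1.6))
```

```text
(no output)
```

View pics/c1.png

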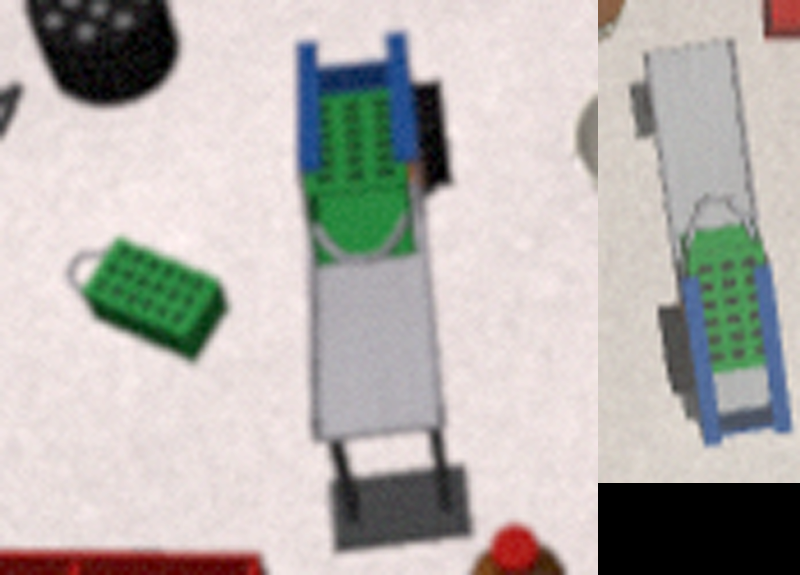

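View pics/c2.png

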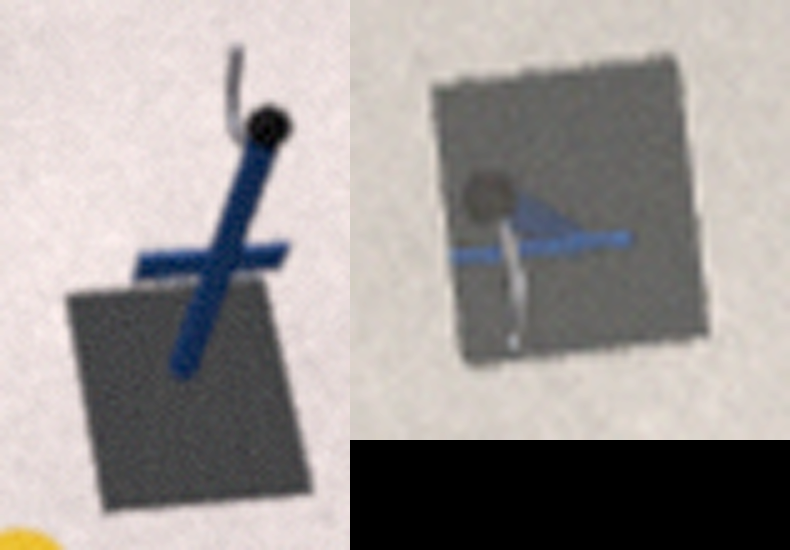

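The crop shows the chosen basket in the chute, under the blue lips, with its loop up the slope. The smaller one on the table is the decoy. Crop pixel readings: lip corners (298,43), (406,32), (300,172) and (416,165); upper end (313,440) and (441,428); foot edge at row 90. The hook tip is at scene crop (237,47) and top crop (514,345).

```bash
cat > fit.py <<'E'
from h import *
from scipy.optimize import least_squares
a=load('s0');b=load('t0')
S=lambda x,y:(180+x/4.6,165+y/4.6); T=lambda x,y:(330+(x-598)/4.6,150+y/4.6)
def Rc(yaw):
    c,s=np.cos(yaw),np.sin(yaw);f=np.radians(23)
    return np.array([[c,-s,0],[s,c,0],[0,0,1]])@np.array([[np.cos(f),0,-np.sin(f)],[0,1,0],[np.sin(f),0,np.cos(f)]])
m=.001
obs=[(a,(-155,-38,63),S(298,43)),(a,(-155,38,63),S(406,32)),(a,(-155,-23,63),S(317,42)),(a,(-155,23,63),S(388,33)),(a,(0,-38,63),S(300,172)),(a,(0,38,63),S(416,165)),
(a,(180,-38,3),S(313,440)),(a,(180,38,3),S(441,428)),
(b,(-155,38,63),T(706,444)),(b,(-155,-38,63),T(791,430)),(b,(0,38,63),T(684,280)),(b,(0,-38,63),T(770,264)),(b,(180,38,7),T(645,52)),(b,(180,-38,7),T(735,40))]
def P(p,X): return p[:3]+Rc(p[3])@(np.array(X)*m)
f=lambda p:np.concatenate([proj(c,P(p,X))[0]-u for c,X,u in obs])
r=least_squares(f,[.4,-.2,.1,0],loss='soft_l1');p=r.x
S2=lambda x,y:(355+x/5,170+y/5); T2=lambda x,y:(230+(x-350)/8,170+y/8)
o2=[(a,(-20,-65,8),S2(67,295)),(a,(-20,65,8),S2(264,283)),(a,(130,65,8),S2(312,491)),(a,(130,-65,8),S2(104,511)),
(b,(130,65,8),T2(432,88)),(b,(130,-65,8),T2(676,57)),(b,(-20,-65,8),T2(710,333)),(b,(-20,65,8),T2(467,363)),
(a,(-24,0,264),S2(237,47)),(b,(-24,0,264),T2(514,345))]
def H(q,X):
    c,s=np.cos(q[2]),np.sin(q[2]);return np.array([q[0],q[1],0])+np.array([[c,-s,0],[s,c,0],[0,0,1]])@(np.array(X)*m)
g=lambda q:np.concatenate([proj(c,H(q,X))[0]-u for c,X,u in o2])
r2=least_squares(g,[.5,.2,0],loss='soft_l1');q=r2.x
if __name__=='__main__':
    print('chute',p);print(f(p).reshape(-1,2).T)
    print('stand',q);print(g(q).reshape(-1,2).T)
    # basket foot/mouth along chute: top plane z=56
    for n,c,u in (('footS',a,S(354,90)),('footT',b,T(740,371)),('mouthS',a,S(358,193)),('mouthT',b,T(726,228))):
        o,d=ray(c,u);R=Rc(p[3]);ol=R.T@(o-p[:3]);dl=R.T@d;print(n,(ol+dl*(.056-ol[2])/dl[2])/m)
    print('seat',H(q,(0,0,230)),'tip',H(q,(-24,0,264)))
E
python3 fit.py
```

```text
chute [ 0.563  -0.1931  0.0947  0.1304]
[[-0.1886  0.2224  0.4081 -0.5671 -0.7487  0.3089 -0.6105  0.3389 -0.4824
  -0.0507 -0.7001  0.0484  0.1165  0.0589]
 [ 0.5572  0.4932  0.2878  0.7581  0.1865 -1.1026 -0.6927 -1.4106 -0.1591
  -0.1566 -0.6498 -0.2931  0.5736  0.0582]]
stand [0.5597 0.2049 0.092 ]
[[-0.8325 -0.1358  0.4176 -0.3359 -0.2143 -0.0042 -0.1864 -0.6861 -0.2005
  -0.3671]
 [-1.2575 -2.0652 -0.4686 -0.7376 -1.8939 -1.7655 -0.7809 -0.7919 -0.6641
  -1.9656]]
footS [-101.1929   -0.6595   56.    ]
footT [-96.441   -1.6751  56.    ]
mouthS [19.0962 -0.6792 56.    ]
mouthT [34.2414 -5.5723 56.    ]
seat [0.5597 0.2049 0.23  ] tip [0.5358 0.2027 0.264 ]
```

```bash
sed -i 's#^S=lambda.*#S=lambda x,y:(179.61+x/4.6,164.61+y/4.6); T=lambda x,y:(329.61+(x-598)/4.6,149.61+y/4.6)#; s#^S2=lambda.*#S2=lambda x,y:(354.6+x/5,169.6+y/5); T2=lambda x,y:(229.56+(x-350)/8,169.56+y/8)#' fit.py
cat > go.py <<'E'
from h import *
from scipy.spatial.transform import Rotation as Ro
def delta(pos,R):
    s=bot.state();d=(np.array(pos)-s['tcp_pos'])/.03
    w=Ro.from_matrix(R@np.array(s['eef_rot']).T).as_rotvec()/.15
    print('shift units',d,'turn units',w,'t',s['time_s'],'F',s['contact_force'])
    return d,w
def toolR(Rch,tilt=0,flip=-1):
    # tool y along flip*chute y, tool z = -chute z tilted by tilt toward -x
    zc=Rch@np.array([-np.sin(tilt),0,-np.cos(tilt)]);y=flip*Rch[:,1];return np.column_stack([np.cross(y,zc),y,zc])
E
python3 - <<'E'
from fit import *
from go import *
print(p,q,np.abs(f(p)).max(),np.abs(g(q)).max())
Rch=Rc(p[3])
for X in ((-127,0,130),(-127,0,20),(5,0,20),(0,0,0)): print(X,P(p,X))
R=toolR(Rch);print(R)
delta(P(p,(-127,0,130)),R)
# yaw-only stage with tool down
z=np.array([0,0,-1.]);y=-Rch[:,1];delta(P(p,(-127,0,130)),np.column_stack([np.cross(y,z),y,z]))
s=bot.state();print(s['joint_pos'])
E
```

```text
[ 0.5644 -0.1929  0.0991  0.1315] [0.5592 0.2048 0.0928] 1.2594195931436047 1.7985501729294526
(-127, 0, 130) [ 0.3981 -0.2149  0.1691]
(-127, 0, 20) [ 0.4407 -0.2093  0.0679]
(5, 0, 20) [ 0.5612 -0.1934  0.1194]
(0, 0, 0) [ 0.5644 -0.1929  0.0991]
[[ 0.9126  0.1312  0.3874]
 [ 0.1207 -0.9914  0.0512]
 [ 0.3907 -0.     -0.9205]]
shift units [  8.9207 -24.9583  -1.1782] turn units [  3.7464  -0.2206 -18.1369] t 0.1 F [-0.6066  0.669   0.2338]
shift units [  8.9207 -24.9583  -1.1782] turn units [ -0.0025  -0.0177 -18.4683] t 0.1 F [-0.6066  0.669   0.2338]
[ 1.2279  0.0879  1.3721 -0.      1.6836 -0.1031]
```

Request:
arm_command:
  targets:
    - [0.34, -0.96, 0.3, 0, 0, -0.71, -1]
    - [0.34, -0.96, 0.3, 0, 0, -0.71, -1]
    - [0.34, -0.96, 0.3, 0, 0, -0.71, -1]
    - [0.34, -0.96, 0.3, 0, 0, -0.71, -1]
    - [0.34, -0.96, 0.3, 0, 0, -0.71, -1]
    - [0.34, -0.96, 0.3, 0, 0, -0.71, -1]
    - [0.34, -0.96, 0.3, 0, 0, -0.71, -1]
    - [0.34, -0.96, 0.3, 0, 0, -0.71, -1]

```text
time_s: 1.1
tcp_pos: [0.2123, 0.3027, 0.2773]
eef_rot: [[-0.458, 0.889, -0.0], [0.889, 0.458, -0.001], [-0.0, -0.001, -1.0]]
contact_force: [-0.6, -0.6, 0.1]
grip_width: 0.0175
grasp_force: 0.0
```

Request:
arm_command:
  targets:
    - [0.34, -0.96, 0, 0, 0, -0.71, -1]
    - [0.34, -0.96, 0, 0, 0, -0.71, -1]
    - [0.34, -0.96, 0, 0, 0, -0.71, -1]
    - [0.34, -0.96, 0, 0, 0, -0.71, -1]
    - [0.34, -0.96, 0, 0, 0, -0.71, -1]
    - [0.34, -0.96, 0, 0, 0, -0.71, -1]
    - [0.34, -0.96, 0, 0, 0, -0.71, -1]
    - [0.34, -0.96, 0, 0, 0, -0.71, -1]

```text
time_s: 2.1
tcp_pos: [0.2938, 0.0725, 0.2771]
eef_rot: [[0.368, 0.93, -0.0], [0.93, -0.368, -0.0], [-0.0, -0.0, -1.0]]
contact_force: [1.0, 0.7, -0.5]
grip_width: 0.0003
grasp_force: 0.0
```

Request:
arm_command:
  targets:
    - [0.34, -0.96, -0.1, 0, 0, -0.71, -1]
    - [0.34, -0.96, -0.1, 0, 0, -0.71, -1]
    - [0.34, -0.96, -0.1, 0.04, -0.33, -0.71, -1]
    - [0.34, -0.96, -0.2, 0.04, -0.33, -0.71, -1]
    - [0.34, -0.96, -0.2, 0.04, -0.33, -0.71, -1]
    - [0.34, -0.96, -0.2, 0.04, -0.33, -0.71, -1]
    - [0.34, -0.96, -0.2, 0.04, -0.33, -0.71, -1]
    - [0.34, -0.96, -0.2, 0.04, -0.33, -0.71, -1]

```text
time_s: 3.1
tcp_pos: [0.3753, -0.1578, 0.2378]
eef_rot: [[0.907, 0.309, 0.285], [0.338, -0.939, -0.059], [0.249, 0.149, -0.957]]
contact_force: [0.4, 0.6, -0.6]
grip_width: 0.0002
grasp_force: 0.0
```

Request:
arm_command:
  targets:
    - [0.34, -0.96, -0.1, 0.04, -0.33, -0.71, -1]
    - [0.34, -0.96, -0.1, 0.04, -0.33, -0.71, -1]
    - [0, 0, 0, 0, 0, 0, -1]
    - [0, 0, 0, 0, 0, 0, -1]

```text
time_s: 3.6
tcp_pos: [0.3956, -0.2139, 0.2324]
eef_rot: [[0.929, 0.094, 0.358], [0.143, -0.983, -0.114], [0.342, 0.158, -0.927]]
contact_force: [0.2, 1.1, 0.6]
grip_width: 0.0005
grasp_force: 0.0
```

Run:
```python
from fit import *
from go import *
w=grab('wrist','w0'); cv2.imwrite('pics/w0b.png',cv2.convertScaleAbs(w['img'],alpha=1.5))
s=bot.state();print(s['tcp_pos'],s['eef_rot'],s['joint_pos'],s['grip_width'])
delta(P(p,(-127,0,130)),toolR(Rc(p[3])))
for X in ((-155,-23,63),(-155,23,63),(0,-23,63),(0,23,63),(-98,0,56),(180,-34,14),(180,34,14)): print(X,proj(w,P(p,X))[0])
```

```text
[ 0.3958 -0.2138  0.2327] [[ 0.9286  0.0937  0.359 ]
 [ 0.1436 -0.983  -0.1147]
 [ 0.3422  0.1581 -0.9262]] [-0.7487 -0.4466  1.8188  0.1629  1.4186  0.7024] 0.0007522632790573239
shift units [ 0.0758 -0.0374 -2.1201] turn units [ 1.0874 -0.1947  0.2677] t 3.65 F [-0.0796 -0.2706  1.22  ]
(-155, -23, 63) [319.1877 230.137 ]
(-155, 23, 63) [277.8122 231.8554]
(0, -23, 63) [324.1716  81.5659]
(0, 23, 63) [275.4908  79.5815]
(-98, 0, 56) [298.538  179.5508]
(180, -34, 14) [ 333.3928 -127.105 ]
(180, 34, 14) [ 257.6531 -139.1084]
```

View pics/w0b.png

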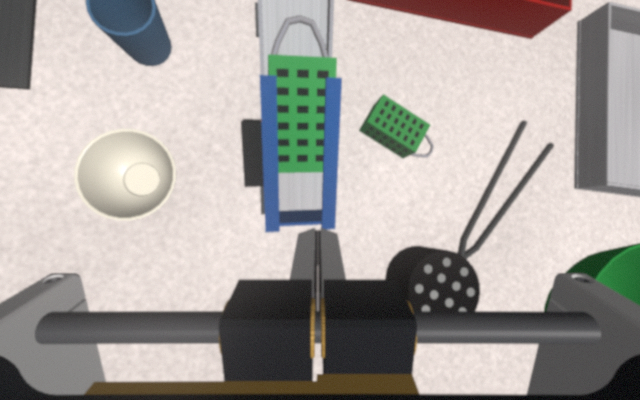

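The wrist view shows the slot between the lips. The lip bottom ends are at (265–278,231) and (323–335,228), the top ends at (262–275,77) and (328–341,80), and the foot edge is at row 172. I'll refit the chute with these.

```bash
python3 - <<'E'
s=open('fit.py').read()
s=s.replace("def P(p,X)","""w=load('w0')
obs+=3*[(w,(-155,38,63),(265,231)),(w,(-155,23,63),(278,231)),(w,(-155,-23,63),(323,228.5)),(w,(-155,-38,63),(335.5,228)),(w,(0,38,63),(261,76.5)),(w,(0,23,63),(274.5,76.5)),(w,(0,-23,63),(328,80)),(w,(0,-38,63),(341,80))]
def P(p,X)""")
open('fit.py','w').write(s)
E
python3 - <<'E'
from fit import *
from go import *
print(p);print(f(p).reshape(-1,2).T[:,:22])
R=Rc(p[3]);o,d=ray(w,(300,172));ol=R.T@(o-p[:3]);dl=R.T@d;print('foot',(ol+dl*(.056-ol[2])/dl[2])/m)
o,d=ray(w,(302,57));ol=R.T@(o-p[:3]);dl=R.T@d;print('mouth',(ol+dl*(.056-ol[2])/dl[2])/m)
delta(P(p,(-125,0,100)),toolR(R)); delta(P(p,(-125,0,20)),toolR(R))
E
```

```text
[ 0.5658 -0.194   0.1014  0.1342]
[[-0.6161 -0.0839  0.005  -0.8968 -1.0706  0.1331 -0.7077  0.415   0.3861
   0.8714  0.0244  0.8299  0.6305  0.6302  0.4629  1.4421 -1.978  -1.3206
  -0.5872  2.4738 -2.0372  0.3827]
 [ 0.497   0.3481  0.2107  0.6297  0.2215 -1.1665 -0.3584 -1.1962 -0.4277
  -0.5083 -1.0443 -0.7728  0.0328 -0.5673  0.3322 -0.2799  0.4049  0.3321
  -0.0368  0.6269 -0.9384 -0.3383]]
foot [-91.4636   0.2572  56.    ]
mouth [18.7474 -0.805  56.    ]
shift units [ 0.5741 -0.0284 -2.9356] turn units [ 1.0876 -0.1933  0.2857] t 3.65 F [-0.0796 -0.2706  1.22  ]
shift units [ 1.6067  0.111  -5.3902] turn units [ 1.0876 -0.1933  0.2857] t 3.65 F [-0.0796 -0.2706  1.22  ]
```

Request:
arm_command:
  targets:
    - [0.14, 0, -0.73, 0.27, -0.05, 0.07, -1]
    - [0.14, 0, -0.73, 0.27, -0.05, 0.07, -1]
    - [0.14, 0, -0.73, 0.27, -0.05, 0.07, -1]
    - [0.14, 0, -0.73, 0.27, -0.05, 0.07, -1]
    - [0, 0, 0, 0, 0, 0, -1]

```text
time_s: 4.28
tcp_pos: [0.4119, -0.2134, 0.1431]
eef_rot: [[0.913, 0.132, 0.385], [0.121, -0.991, 0.053], [0.389, -0.002, -0.921]]
contact_force: [0.5, 0.2, 0.2]
grip_width: 0.0002
grasp_force: 0.0
```

Run:
```python
from fit import *
from go import *
R=Rc(p[3]);s=bot.state();print('tcp in chute',R.T@(s['tcp_pos']-p[:3])/m,s['joint_pos'])
delta(P(p,(-125,0,20)),toolR(R))
```

```text
tcp in chute [-126.4997    1.3587   98.959 ] [-0.8551 -0.318   1.9134  0.3417  1.3333  0.5385]
shift units [ 1.0708  0.0989 -2.4032] turn units [-0.0117 -0.0146  0.013 ] t 4.275 F [0.451  0.2192 0.2458]
```

Request:
arm_command:
  targets:
    - [0.18, 0.017, -0.4, 0, 0, 0, -1]
    - [0.18, 0.017, -0.4, 0, 0, 0, -1]
    - [0.18, 0.017, -0.4, 0, 0, 0, -1]
    - [0.18, 0.017, -0.4, 0, 0, 0, -1]
    - [0.18, 0.017, -0.4, 0, 0, 0, -1]
    - [0.18, 0.017, -0.4, 0, 0, 0, -1]
    - [0, 0, 0, 0, 0, 0, -1]

```text
time_s: 5.15
tcp_pos: [0.4446, -0.2107, 0.0713]
eef_rot: [[0.913, 0.132, 0.386], [0.121, -0.991, 0.052], [0.39, -0.001, -0.921]]
contact_force: [-0.7, 0.7, -0.2]
grip_width: 0.0006
grasp_force: 0.0
```

Run:
```python
from fit import *
from go import *
R=Rc(p[3]);s=bot.state();print('tcp in chute',R.T@(s['tcp_pos']-p[:3])/m,s['joint_pos'],s['contact_force'],s['effort'])
delta(P(p,(5,0,22)),toolR(R))
# kinematics fit
J=np.array([[1.228,.0879,1.3721,0,1.6836,-.1031],[-.7487,-.4466,1.8188,.1629,1.4186,.7024],[-.8551,-.318,1.9134,.3417,1.3333,.5385],s['joint_pos']])
T=[np.array(x) for x in ([.1305,.5338,.2045],[.3958,-.2138,.2327],[.4119,-.2134,.1431],s['tcp_pos'])]
E0=np.array([[-.9714,.2375,-.0006],[.2375,.9714,-.0018],[.0002,-.0019,-1]])
def fk(k,j,sg=(1,1)):
    h,L1,L2,d,a,lt,r0=k
    r=lambda ax,an:Ro.from_rotvec(np.array(ax)*an).as_matrix()
    A=r((0,0,1),j[0])@r((0,1,0),j[1]); B=A@r((0,1,0),j[2]); C=B@r((0,0,1),sg[0]*j[3])@r((0,1,0),j[4]); D=C@r((0,0,1),sg[1]*j[5])
    x=r((0,0,1),j[0])@np.array([r0,0,h])+A@np.array([0,0,L1])+B@np.array([a,d,L2])+C@np.array([0,0,lt]); return x,D
for s0 in (1,-1):
    F=lambda k:np.concatenate([fk(k,j,(s0,1))[0]-t for j,t in zip(J,T)])
    r=least_squares(F,[.3,.3,.5,.05,0,.25,0]);print(s0,r.x,np.abs(r.fun).max())
    for sg in (1,-1): print(fk(r.x,J[3],(s0,sg))[1]); 
print(np.array(s['eef_rot']))
```

```text
tcp in chute [-124.3624   -0.264    20.0401] [-0.7851 -0.1996  1.9715  0.3478  1.1424  0.5446] [-0.6949  0.7392 -0.1785] [  0.066  -20.181  -28.8878   1.301   -0.9235   0.0074]
shift units [3.9071 0.5366 1.745 ] turn units [-0.006  -0.0079  0.0149] t 5.15 F [-0.6949  0.7392 -0.1785]
1 [ 0.1526  0.4493  0.5     0.0565  0.1007  0.3509 -0.0002] 4.221976738591482e-05
[[-0.1316  0.913   0.3862]
 [ 0.9913  0.1208  0.0523]
 [ 0.0011  0.3898 -0.9209]]
[[-0.8701  0.3063  0.3862]
 [ 0.3522  0.9345  0.0523]
 [-0.3449  0.1815 -0.9209]]
-1 [-0.1257  0.0281  0.3822  0.0644  0.0402 -0.3116  0.158 ] 0.027958577289806358
[[-0.3527  0.9343 -0.052 ]
 [ 0.8698  0.3069 -0.3863]
 [-0.3449 -0.1815 -0.9209]]
[[-0.9914  0.1203 -0.052 ]
 [ 0.131   0.913  -0.3863]
 [ 0.0011 -0.3898 -0.9209]]
[[ 0.913   0.1316  0.3862]
 [ 0.1208 -0.9913  0.0523]
 [ 0.3898 -0.0011 -0.9209]]
```

Request:
arm_command:
  targets:
    - [0.243, 0.033, 0.104, 0, 0, 0, -1]
    - [0.243, 0.033, 0.104, 0, 0, 0, -1]
    - [0.243, 0.033, 0.104, 0, 0, 0, -1]
    - [0.18, 0.025, 0.078, 0, 0, 0, -1]
    - [0.18, 0.025, 0.078, 0, 0, 0, -1]
    - [0.243, 0.033, 0.104, 0, 0, 0, -1]
    - [0.243, 0.033, 0.104, 0, 0, 0, -1]
    - [0.243, 0.033, 0.104, 0, 0, 0, -1]

```text
time_s: 6.15
tcp_pos: [0.4955, -0.2048, 0.0945]
eef_rot: [[0.916, 0.132, 0.378], [0.123, -0.991, 0.049], [0.381, 0.002, -0.924]]
contact_force: [-15.8, -3.5, 5.1]
grip_width: 0.0007
grasp_force: 7.0
```

```bash
cat > kin.py <<'E'
from go import *
from scipy.optimize import least_squares
K=[.1526,.4493,.5,.0565,.1007,.3509,0]
LO=np.array([-3.1,-.76,.27,-1.08,.17,-2.57]);HI=np.array([3.1,2.03,2.55,4.22,2.65,2.57])
def fk(j,k=K):
    h,L1,L2,d,a,lt,r0=k
    r=lambda ax,an:Ro.from_rotvec(np.array(ax)*an).as_matrix()
    A=r((0,0,1),j[0])@r((0,1,0),j[1]); B=A@r((0,1,0),j[2]); C=B@r((0,0,1),j[3])@r((0,1,0),j[4]); D=C@r((0,0,1),j[5]+np.pi/2)
    el=np.array([0,0,h])+A@np.array([0,0,L1]);wr=el+B@np.array([a,d,L2]); return wr+C@np.array([0,0,lt]),D,el,wr
def ik(pos,R,j0,lim=True):
    def F(j):
        x,D,_,_=fk(j);return np.concatenate([(x-pos)*5,Ro.from_matrix(D.T@R).as_rotvec()])
    b=(LO+.02,HI-.02) if lim else (-np.inf,np.inf)
    r=least_squares(F,np.clip(j0,LO+.03,HI-.03),bounds=b);return r.x,np.linalg.norm(r.fun)
E
python3 - <<'E'
from kin import *
from fit import p,q,Rc,P,H,m
s=bot.state();R=Rc(p[3]);print('tcp in chute',R.T@(s['tcp_pos']-p[:3])/m,s['contact_force']@R)
delta(P(p,(4,0,20)),toolR(R))
yaw=q[2];Rs=Ro.from_euler('z',yaw).as_matrix()
# basket frame at hang: x up, z = -stand x, y = z cross x -> 
Rb=Rs@np.column_stack([[0,0,1],np.cross([-1,0,0],[0,0,1]),[-1,0,0]]).astype(float)
print(Rb)
rng=np.random.default_rng(0)
G=np.array([.0,0,.035])  # grasp point in basket
for th in np.radians([0,15,23,30,40,50]):
  zc=np.array([-np.sin(th),0,-np.cos(th)]);y=np.array([0,-1,0.]);Rt=np.column_stack([np.cross(y,zc),y,zc])
  for dx,dz in ((0,0),(-.06,.05)):
    ob=H(q,(0,0,230))+Rs@[dx,0,dz]-Rb@np.array([.088,0,.028])
    Rw=Rb@Rt;pos=ob+Rb@G+Rw[:,2]*.019
    sols={}
    for _ in range(25):
        j,e=ik(pos,Rw,rng.uniform(LO,HI))
        if e<1e-3: sols[tuple(np.round(j,1))]=j
    print(np.degrees(th),dx,pos,[np.round(v,2) for v in sols.values()][:5])
E
```

```text
tcp in chute [-68.1254  -1.2166  21.3772] [-12.8534  -1.3276  11.0326]
shift units [2.2055 0.3388 0.8971] turn units [ 0.0195 -0.0651  0.0111] t 6.15 F [-15.8195  -3.4762   5.1333]
[[ 0.     -0.0926 -0.9957]
 [ 0.      0.9957 -0.0926]
 [ 1.      0.      0.    ]]
0.0 0 [0.5712 0.2059 0.142 ] [array([ 0.46,  0.11,  2.37,  3.6 ,  0.96, -1.84])]
0.0 -0.06 [0.5114 0.2003 0.192 ] [array([ 0.56, -0.2 ,  2.48,  3.8 ,  0.82, -2.06])]
14.999999999999998 0 [0.5705 0.2058 0.1371] [array([ 0.45, -0.15,  2.33,  3.97,  0.47, -2.25])]
14.999999999999998 -0.06 [0.5108 0.2003 0.1871] []
23.0 0 [0.5697 0.2058 0.1346] []
23.0 -0.06 [0.5099 0.2002 0.1846] []
29.999999999999996 0 [0.5687 0.2057 0.1325] []
29.999999999999996 -0.06 [0.5089 0.2001 0.1825] [array([ 0.48, -0.49,  2.24, -0.77,  0.5 ,  2.48])]
40.0 0 [0.5668 0.2055 0.1298] [array([ 0.38, -0.24,  2.09, -0.48,  0.49,  2.19])]
40.0 -0.06 [0.507  0.1999 0.1798] [array([ 0.44, -0.45,  2.12, -0.43,  0.67,  2.15])]
50.0 0 [0.5644 0.2053 0.1274] [array([ 0.35, -0.2 ,  1.97, -0.25,  0.71,  1.97])]
50.0 -0.06 [0.5047 0.1997 0.1774] [array([ 0.4 , -0.38,  2.  , -0.26,  0.87,  1.97])]
```

Request:
arm_command:
  targets:
    - [0.243, 0.035, 0.1, 0, 0, 0, -1]
    - [0.243, 0.035, 0.1, 0, 0, 0, -1]
    - [0.243, 0.035, 0.1, 0, 0, 0, -1]
    - [0.243, 0.035, 0.1, 0, 0, 0, -1]
    - [0.243, 0.035, 0.1, 0, 0, 0, -1]
    - [0.243, 0.035, 0.1, 0, 0, 0, -1]
    - [0.243, 0.035, 0.1, 0, 0, 0, -1]

```text
time_s: 7.02
tcp_pos: [0.5511, -0.1966, 0.1175]
eef_rot: [[0.912, 0.131, 0.388], [0.121, -0.991, 0.05], [0.391, 0.001, -0.92]]
contact_force: [-4.4, 0.4, 1.4]
grip_width: 0.0005
grasp_force: 1.6
```

Request:
arm_command:
  targets:
    - [0.243, 0.035, 0.1, 0, 0, 0, -1]
    - [0.243, 0.035, 0.1, 0, 0, 0, -1]
    - [0, 0, 0, 0, 0, 0, -1]

```text
time_s: 7.4
tcp_pos: [0.5666, -0.1944, 0.124]
eef_rot: [[0.911, 0.131, 0.391], [0.121, -0.991, 0.05], [0.394, 0.002, -0.919]]
contact_force: [0.1, 0.5, -0.9]
grip_width: 0.0004
grasp_force: 0.0
```

Run:
```python
from kin import *
from fit import p,q,Rc,P,H,m
s=bot.state();R=Rc(p[3]);print('tcp in chute',R.T@(s['tcp_pos']-p[:3])/m,s['contact_force']@R,s['joint_pos'])
rng=np.random.default_rng(0)
for th in np.radians([0,40,45,50]):
  for X in ((60,0,24),(60,0,110)):
   for fl in (-1,1):
    j,e=ik(P(p,X),toolR(R,th,fl),s['joint_pos']);print(np.degrees(th),X,fl,np.round(j,2),e)
```

```text
tcp in chute [ 9.5477 -0.4827 20.5139] [-0.1554  0.4948 -0.8769] [-0.5768 -0.022   1.7032  0.282   1.1599  0.788 ]
0.0 (60, 0, 24) -1 [-0.52  0.05  1.58  0.26  1.2   0.86] 3.5938693914638037e-10
0.0 (60, 0, 24) 1 [-0.62 -0.11  2.2   1.54  0.42  2.55] 0.7633172299882363
0.0 (60, 0, 110) -1 [-0.56 -0.05  1.52  0.26  1.36  0.86] 3.127704418477669e-14
0.0 (60, 0, 110) 1 [-0.87 -0.22  2.16  1.33  0.83  2.55] 0.8840341467738237
40.0 (60, 0, 24) -1 [-0.32  0.52  0.96 -0.14  1.92  1.09] 8.46810323928908e-11
40.0 (60, 0, 24) 1 [-0.52 -0.08  2.19  1.39  0.19  2.55] 1.3483652846118224
40.0 (60, 0, 110) -1 [-0.34  0.44  0.93 -0.15  2.04  1.05] 1.1523574057929041e-08
40.0 (60, 0, 110) 1 [-0.9  -0.2   1.93  0.79  1.06  2.55] 1.429809921979728
45.0 (60, 0, 24) -1 [-0.3   0.59  0.88 -0.18  2.01  1.09] 3.4454280058969726e-09
45.0 (60, 0, 24) 1 [-0.52 -0.08  2.19  1.34  0.19  2.55] 1.4228578713742681
45.0 (60, 0, 110) -1 [-0.32  0.5   0.86 -0.19  2.12  1.04] 1.5408816474330476e-13
45.0 (60, 0, 110) 1 [-0.89 -0.19  1.88  0.69  1.12  2.55] 1.4917121030477787
50.0 (60, 0, 24) -1 [-0.29  0.66  0.8  -0.22  2.1   1.08] 3.821765917473687e-14
50.0 (60, 0, 24) 1 [-0.53 -0.07  2.19  1.3   0.19  2.55] 1.4972794819583533
50.0 (60, 0, 110) -1 [-0.3   0.57  0.78 -0.24  2.2   1.03] 2.476078355398359e-11
50.0 (60, 0, 110) 1 [-0.86 -0.16  1.81  0.58  1.19  2.55] 1.5508265147944147
```

Request:
arm_command:
  targets:
    - [-0.15, -0.02, -0.065, 0, 0, 0, -1]
    - [-0.32, -0.043, 0.77, 0, 0, 0, -1]
    - [-0.32, -0.043, 0.77, 0, 0, 0, -1]
    - [-0.32, -0.043, 0.77, 0, 0, 0, -1]
    - [-0.32, -0.043, 0.77, 0, 0, 0, -1]

```text
time_s: 8.02
tcp_pos: [0.5219, -0.2003, 0.2145]
eef_rot: [[0.912, 0.131, 0.389], [0.121, -0.991, 0.05], [0.392, 0.001, -0.92]]
contact_force: [0.5, -0.4, 0.2]
grip_width: 0.0004
grasp_force: 0.0
```

Request:
arm_command:
  targets:
    - [0.323, 0.046, 0.078, -0.117, 0.865, 0, 1]
    - [0.323, 0.046, 0.078, -0.117, 0.865, 0, 1]
    - [0.323, 0.046, 0.078, -0.117, 0.865, 0, 1]
    - [0.323, 0.046, 0.078, -0.117, 0.865, 0, 1]
    - [0.323, 0.046, 0.078, -0.117, 0.865, 0, 1]
    - [0.323, 0.046, 0.078, -0.117, 0.865, 0, 1]
    - [0, 0, 0, 0, 0, 0, 1]

```text
time_s: 8.9
tcp_pos: [0.582, -0.1913, 0.2217]
eef_rot: [[0.916, 0.135, -0.377], [0.126, -0.991, -0.05], [-0.38, -0.001, -0.925]]
contact_force: [1.2, -0.4, -0.8]
grip_width: 0.0669
grasp_force: 0.0
```

Run:
```python
from kin import *
from fit import p,q,Rc,P,H,m
w=grab('wrist','w1'); b=grab('top','t1'); a=grab('scene','s1')
s=bot.state();R=Rc(p[3]);print('tcp in chute',R.T@(s['tcp_pos']-p[:3])/m,s['joint_pos'],s['grip_width'])
delta(P(p,(64,0,24)),toolR(R,np.radians(45)))
A=cv2.resize(a['img'][150:290,225:305],None,fx=4,fy=4,interpolation=cv2.INTER_CUBIC)
W=cv2.resize(w['img'],(480,300));W=cv2.copyMakeBorder(W,0,260,0,0,cv2.BORDER_CONSTANT)
B=cv2.resize(b['img'][150:250,320:400],None,fx=2.6,fy=2.6,interpolation=cv2.INTER_CUBIC);W[300:300+B.shape[0],:B.shape[1]]=B
cv2.imwrite('pics/c3.png',cv2.convertScaleAbs(np.hstack([A,W]),alpha=1.5))
for n,c in (('w',w),('s',a)):
  for X in ((17,-32,56),(17,32,56),(127,-32,56),(127,32,56),(0,-23,63),(0,23,63)): print(n,X,proj(c,P(p,X))[0])
```

```text
tcp in chute [ 62.7605  -0.193  111.7058] [-0.3183  0.5069  0.8472 -0.195   2.1236  1.0461] 0.07908004124839593
shift units [ 1.1689  0.1644 -2.675 ] turn units [0.0199 0.0232 0.0105] t 9.05 F [-0.5801 -0.0165  0.376 ]
w (17, -32, 56) [354.6281 207.1145]
w (17, 32, 56) [280.8067 207.0038]
w (127, -32, 56) [377.254  113.6993]
w (127, 32, 56) [259.1425 113.4984]
w (0, -23, 63) [343.0647 222.6016]
w (0, 23, 63) [292.2772 222.5271]
s (17, -32, 56) [246.2016 207.3775]
s (17, 32, 56) [268.6237 204.8893]
s (127, -32, 56) [246.4022 231.3236]
s (127, 32, 56) [270.5489 228.5549]
s (0, -23, 63) [248.9867 201.6465]
s (0, 23, 63) [264.9788 199.8853]
```

View pics/c3.png

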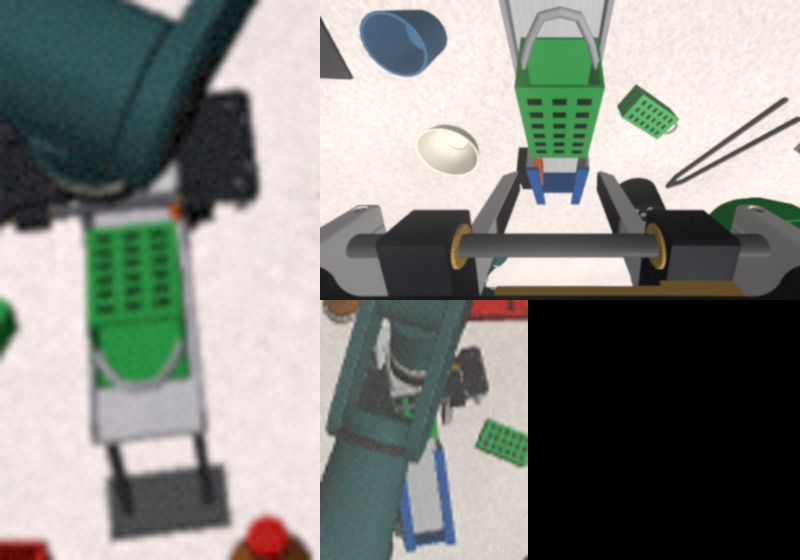

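The wrist view shows the basket clear of the lips in the open part of the trough (foot edge at wrist about (277–360,209), so x≈16 mm) and centred between the fingers. I'll grip it by its sides.

Request:
arm_command:
  targets:
    - [0.185, 0.026, -0.445, 0, 0, 0, 1]
    - [0.185, 0.026, -0.445, 0, 0, 0, 1]
    - [0.185, 0.026, -0.445, 0, 0, 0, 1]
    - [0.185, 0.026, -0.445, 0, 0, 0, 1]
    - [0.185, 0.026, -0.445, 0, 0, 0, 1]
    - [0.185, 0.026, -0.445, 0, 0, 0, 1]
    - [0, 0, 0, 0, 0, 0, 1]

```text
time_s: 9.93
tcp_pos: [0.6134, -0.187, 0.1454]
eef_rot: [[0.918, 0.133, -0.374], [0.123, -0.991, -0.052], [-0.377, 0.001, -0.926]]
contact_force: [-0.4, -0.3, -0.8]
grip_width: 0.0942
grasp_force: 0.0
```

Request:
arm_command:
  targets:
    - [0, 0, 0, 0, 0, 0, -1]
    - [0, 0, 0, 0, 0, 0, -1]
    - [0, 0, 0, 0, 0, 0, -1]
    - [0, 0, 0, 0, 0, 0, -1]
    - [0, 0, 0, 0, 0, 0, -1]
  squeeze: 25

```text
time_s: 10.55
tcp_pos: [0.6138, -0.1875, 0.1485]
eef_rot: [[0.92, 0.133, -0.37], [0.122, -0.991, -0.053], [-0.373, 0.003, -0.928]]
contact_force: [-0.4, -0.7, 3.4]
grip_width: 0.0638
grasp_force: 25.1
```

Run:
```python
from kin import *
from fit import p,q,Rc,P,H,m
s=bot.state();R=Rc(p[3]);print('tcp in chute',R.T@(s['tcp_pos']-p[:3])/m,s['joint_pos'],s['grip_width'],s['grasp_force'],s['contact_force']@R)
Rt=np.array(s['eef_rot']);print('tool in basket',R.T@Rt)
```

```text
tcp in chute [62.9633  0.0756 24.4536] [-0.2978  0.5981  0.8718 -0.1769  2.0148  1.0921] 0.06377799800832944 25.119763567781774 [ 0.8487 -0.64    3.3077]
tool in basket [[ 0.7081  0.0003 -0.7061]
 [-0.0024 -1.     -0.0028]
 [-0.7061  0.0037 -0.7081]]
```

Request:
arm_command:
  targets:
    - [-0.13, -0.017, 0.3, 0, 0, 0, -1]
    - [-0.19, -0.026, 0.46, 0, 0, 0, -1]
    - [-0.26, -0.034, 0.61, 0, 0, 0, -1]
    - [-0.26, -0.034, 0.61, 0, 0, 0, -1]
    - [-0.26, -0.034, 0.61, 0, 0, 0, -1]
    - [-0.26, -0.034, 0.61, 0, 0, 0, -1]

```text
time_s: 11.3
tcp_pos: [0.5724, -0.1928, 0.2454]
eef_rot: [[0.92, 0.133, -0.369], [0.122, -0.991, -0.053], [-0.373, 0.003, -0.928]]
contact_force: [-0.6, 0.9, -2.1]
grip_width: 0.0639
grasp_force: 25.0
```

```bash
cat > plan.py <<'E'
import numpy as np, heapq
# stand plane coords (X toward post, Z up), mm. state: crown inner edge (X,Z), phi deg (0 = hanging upright)
def poly(P,n=3):
    P=np.array(P,float);o=[]
    for a,b in zip(P[:-1],P[1:]):
        k=max(2,int(np.linalg.norm(b-a)/n)+1);o.append(np.linspace(a,b,k))
    return np.vstack(o)
hook=np.vstack([poly([(31,253),(25,248),(3,227),(0,226),(-24,260)]),poly([(0,226),(-10,227),(-19,233),(-24,243),(-24,260)])])
post=np.vstack([poly([(31,0),(31,290)],6),poly([(25,105),(25,135)],4)])
def segd(P,a,b):
    a,b=np.array(a,float),np.array(b,float);t=np.clip(((P-a)@(b-a))/((b-a)@(b-a)),0,1);return np.linalg.norm(P-a-t[:,None]*(b-a),axis=1)
u=np.array([.7071,.7071]);n=np.array([.7071,-.7071]);tcp=np.array([-7.5,24.5]);c=tcp+97*u
body=[(c+37.5*n,c-37.5*n),(c+37.5*n,c+37.5*n+200*u),(c-37.5*n,c-37.5*n+200*u)]
walls=[((-55,1.5),(55,1.5)),((-55,54.5),(55,54.5)),((-55,1.5),(-55,54.5))]
def tob(P,X,Z,phi):
    f=np.radians(phi);ex=np.array([np.sin(f),np.cos(f)]);ez=np.array([-np.cos(f),np.sin(f)])
    d=P-np.array([X,Z]);return np.column_stack([d@ex+88,d@ez+28])
def clear(X,Z,phi):
    h=tob(hook,X,Z,phi);q=tob(post,X,Z,phi)
    d=min(segd(h,*w).min()-5.5 for w in walls);d=min(d,np.linalg.norm(h-[91,28],axis=1).min()-7)
    d=min(d,min(segd(h,*b).min()-4 for b in body)); d=min(d,min(segd(q,*b).min() for b in body),np.linalg.norm(q-[91,28],axis=1).min()-3)
    return min(d,segd(q,*walls[0]).min()-1.5, segd(q,*walls[2]).min())
def search(start,goal):
    st=(3,3,5);cl={}
    def C(s):
        if s not in cl: cl[s]=clear(*[a*b for a,b in zip(s,st)])
        return cl[s]
    s0=tuple(round(a/b) for a,b in zip(start,st));g=tuple(round(a/b) for a,b in zip(goal,st))
    D={s0:0};pr={};H=[(0,s0)]
    while H:
        d,s=heapq.heappop(H)
        if s==g: break
        if d>D[s]: continue
        for dx in(-1,0,1):
         for dz in(-1,0,1):
          for dp in(-1,0,1):
            t=(s[0]+dx,s[1]+dz,s[2]+dp)
            if t==s or not(-45<=t[0]<=6 and 75<=t[1]<=115 and -2<=t[2]<=16): continue
            k=C(t)
            if k<1: continue
            e=d+np.linalg.norm([dx,dz,dp])*(1+(8/k)**2)
            if e<D.get(t,1e9): D[t]=e;pr[t]=s;heapq.heappush(H,(e,t))
    o=[];s=g
    while s in pr or s==s0:
        o.append([a*b for a,b in zip(s,st)]+[round(C(s),1)])
        if s==s0: break
        s=pr[s]
    return o[::-1]
if __name__=='__main__':
    print(clear(-90,300,65),clear(0,231,0),clear(0,234,0))
    for r in search((-60,309,65),(0,234,0)): print(r)
E
python3 plan.py
```

```text
68.54819984057366 -2.3846153846153815 -0.6265157272377309
```

Run:
```python
from plan import *
for g in ((0,234,5),(-3,237,5),(0,237,10)):
    print(g,clear(*g))
for r in search((-60,309,65),(-3,237,5)) or search((-60,309,65),(0,237,10)): print(r)
```

```text
(0, 234, 5) -0.40348261859678125
(-3, 237, 5) -1.1668075172413186
(0, 237, 10) 1.6039152226898317
[-60, 309, 65, np.float64(50.3)]
[-57, 306, 65, np.float64(46.8)]
[-54, 303, 65, np.float64(43.5)]
[-51, 300, 65, np.float64(40.3)]
[-48, 297, 65, np.float64(36.8)]
[-45, 297, 65, np.float64(34.2)]
[-42, 294, 65, np.float64(31.2)]
[-39, 291, 65, np.float64(27.5)]
[-36, 291, 65, np.float64(25.2)]
[-33, 288, 65, np.float64(22.2)]
[-30, 285, 65, np.float64(19.2)]
[-27, 282, 65, np.float64(16.2)]
[-24, 279, 65, np.float64(13.3)]
[-21, 276, 65, np.float64(11.0)]
[-18, 273, 65, np.float64(9.5)]
[-15, 270, 65, np.float64(8.2)]
[-15, 267, 65, np.float64(7.3)]
[-12, 264, 65, np.float64(8.1)]
[-9, 261, 60, np.float64(7.1)]
[-6, 258, 55, np.float64(6.9)]
[-3, 255, 50, np.float64(8.1)]
[0, 252, 45, np.float64(11.0)]
[0, 252, 40, np.float64(10.8)]
[0, 252, 35, np.float64(10.8)]
[0, 252, 30, np.float64(10.6)]
[0, 252, 25, np.float64(9.7)]
[0, 249, 20, np.float64(8.5)]
[0, 246, 15, np.float64(6.9)]
[0, 243, 10, np.float64(4.9)]
[0, 240, 10, np.float64(3.2)]
[0, 237, 10, np.float64(1.6)]
```

```bash
cat > tgt.py <<'E'
from kin import *
import os,json
from fit import p,q as q0,H,m
C=json.load(open('cor.json')) if os.path.exists('cor.json') else {'q':list(q0),'tcp':[-7.5,0,24.5]}
q=np.array(C['q']);tb=np.array(C['tcp'])*m
RT=np.array([[.7071,0,-.7071],[0,-1,0],[-.7071,0,-.7071]])
Rs=Ro.from_euler('z',q[2]).as_matrix()
def Rbask(phi):
    f=np.radians(phi);x=np.array([np.sin(f),0,np.cos(f)]);z=np.array([-np.cos(f),0,np.sin(f)])
    return Rs@np.column_stack([x,np.cross(z,x),z])
def pose(X,Z,phi,Y=0):
    Rb=Rbask(phi);cr=H(q,(X,Y,Z));return cr+Rb@(tb-np.array([.088,0,.028])),Rb@RT
E
python3 - <<'E'
from tgt import *
s=bot.state();j=np.array(s['joint_pos']);print(j)
for S in ((-60,309,65),(-39,291,65),(-15,270,65),(-12,264,65),(-6,258,55),(0,252,45),(0,252,25),(0,249,20),(0,243,10),(0,231,5)):
    x,R=pose(*S);j,e=ik(x,R,j);print(S,x,np.round(j,2),round(e,5))
x,R=pose(-60,309,65);delta(x,R)
E
```

```text
[-0.3218  0.491   0.8375 -0.2006  2.1493  1.035 ]
(-60, 309, 65) [0.4148 0.1914 0.2655] [0.26 0.13 1.25 0.07 2.11 1.77] 0.0
(-39, 291, 65) [0.4357 0.1933 0.2475] [0.26 0.18 1.23 0.06 2.08 1.76] 0.0
(-15, 270, 65) [0.4596 0.1955 0.2265] [0.25 0.23 1.21 0.06 2.05 1.75] 0.0
(-12, 264, 65) [0.4626 0.1958 0.2205] [0.25 0.24 1.21 0.06 2.04 1.75] 0.0
(-6, 258, 55) [0.4774 0.1972 0.2004] [0.26 0.14 1.33 0.03 1.84 1.75] 0.0
(0, 252, 45) [0.4945 0.1988 0.182 ] [ 0.28  0.05  1.45 -0.    1.64  1.75] 0.0
(0, 252, 25) [0.5222 0.2013 0.164 ] [ 0.31 -0.13  1.71 -0.08  1.22  1.81] 0.0
(0, 249, 20) [0.53   0.2021 0.1581] [ 0.32 -0.16  1.77 -0.11  1.11  1.83] 0.0
(0, 243, 10) [0.5462 0.2036 0.1483] [ 0.35 -0.22  1.9  -0.19  0.87  1.9 ] 0.0
(0, 231, 5) [0.5544 0.2043 0.1356] [ 0.36 -0.23  1.97 -0.25  0.73  1.97] 0.0
shift units [-5.2536 12.8067  0.6677] turn units [ 0.0476 -0.2187 -0.269 ] t 11.3 F [-0.568   0.9137 -2.13  ]
```

Request:
arm_command:
  targets:
    - [-0.4, 0.5, 0.1, 0, -0.015, -0.018, -1]
    - [-0.6, 0.9, 0.1, 0, -0.015, -0.018, -1]
    - [-0.6, 0.9, 0.1, 0, -0.015, -0.018, -1]
    - [-0.6, 0.9, 0.1, 0, -0.015, -0.018, -1]
    - [-0.6, 0.9, 0.1, 0, -0.015, -0.018, -1]
    - [-0.6, 0.9, 0.1, 0, -0.015, -0.018, -1]
    - [-0.5, 0.9, 0.07, 0, -0.015, -0.018, -1]
    - [-0.5, 0.9, 0, 0, -0.015, -0.018, -1]

```text
time_s: 12.3
tcp_pos: [0.4402, 0.0119, 0.2649]
eef_rot: [[0.929, 0.111, -0.353], [0.102, -0.994, -0.045], [-0.356, 0.006, -0.935]]
contact_force: [0.1, -1.2, -2.5]
grip_width: 0.0637
grasp_force: 25.0
```

Request:
arm_command:
  targets:
    - [-0.2, 0.9, 0, 0, -0.015, -0.018, -1]
    - [-0.15, 0.9, 0, 0, -0.015, -0.018, -1]
    - [-0.15, 0.9, 0, 0, -0.015, -0.018, -1]
    - [-0.15, 0.9, 0, 0, -0.015, -0.018, -1]
    - [-0.1, 0.9, 0, 0, -0.015, -0.018, -1]
    - [-0.1, 0.9, 0, 0, -0.015, -0.018, -1]
    - [0, 0.6, 0, 0, -0.015, -0.018, -1]
    - [0, 0, 0, 0, 0, 0, -1]

```text
time_s: 13.3
tcp_pos: [0.4151, 0.1917, 0.2645]
eef_rot: [[0.936, 0.094, -0.34], [0.086, -0.996, -0.039], [-0.342, 0.007, -0.94]]
contact_force: [0.3, -0.3, -1.6]
grip_width: 0.0641
grasp_force: 25.0
```

Run:
```python
from tgt import *
w=grab('wrist','w2');a=grab('scene','s2')
delta(*pose(-60,309,65))
s=bot.state();Rt=np.array(s['eef_rot']);Rb=Rt@RT.T;ob=s['tcp_pos']-Rb@tb
pts={'crown':(.088,0,.028),'crownout':(.094,0,.028),'L70+':(.07,.019,.028),'L70-':(.07,-.019,.028),'mT-':(.055,-.032,.056),'mT+':(.055,.032,.056),'mB-':(.055,-.032,0),'mB+':(.055,.032,0),'fT-':(-.055,-.032,.056),'fT+':(-.055,.032,.056)}
for n,X in pts.items(): print(n,proj(w,ob+Rb@X)[0],proj(a,ob+Rb@X)[0])
for n,X in {'tip':(-24,0,264),'seat':(0,0,230),'posttop':(40,0,290),'r-':(25,-45,135),'r+':(25,45,135),'b--':(-20,-65,8),'b-+':(-20,65,8),'b+-':(130,-65,8),'b++':(130,65,8)}.items(): print(n,proj(w,H(q,X))[0])
W=cv2.resize(w['img'],None,fx=1.25,fy=1.25,interpolation=cv2.INTER_CUBIC);cv2.imwrite('pics/w2b.png',cv2.convertScaleAbs(W,alpha=1.5))
```

```text
shift units [-0.0202  0.0229  0.0407] turn units [0.05   0.0033 0.0015] t 13.4 F [-0.2767  0.0836 -2.4849]
crown [319.9581 154.0674] [402.2925 158.1679]
crownout [320.1292 143.4363] [402.8926 159.2054]
L70+ [274.4503 180.5342] [407.4368 154.6749]
L70- [364.5884 180.6803] [393.5869 155.5453]
mT- [395.7108 256.3365] [388.2188 143.9191]
mT+ [243.083  256.1573] [411.5985 142.5069]
mB- [381.6117 150.5908] [386.8122 162.5299]
mB+ [256.5464 150.3656] [409.612  161.0652]
fT- [361.2633 303.8629] [379.1581 127.5752]
fT+ [275.0763 303.7874] [400.88 126.33]
tip [317.9451  29.3018]
seat [317.3991 -39.3195]
posttop [ 320.0708 -296.0347]
r- [383.2309 -77.7517]
r+ [249.1585 -78.3286]
b-- [374.2801  -2.6213]
b-+ [256.9554  -2.893 ]
b+- [ 396.0459 -229.3122]
b++ [ 234.5599 -230.6752]
```

View pics/w2b.png

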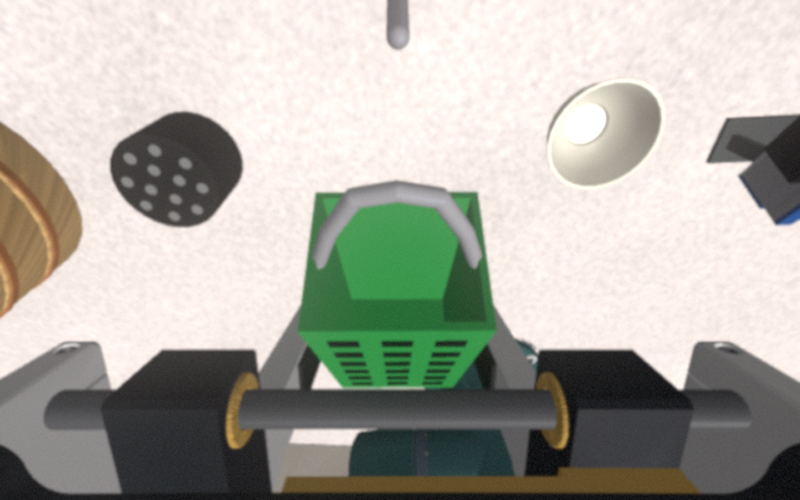

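The wrist view (×1.25) shows the hook tip end at (398,40), within 1 px of where it was predicted. The basket is held squarely: mouth corners at (300,331), (495,329), (315,195) and (478,193), and loop crown outer edge at (397,182). I'll fit the small in-hand offset.

Run:
```python
from tgt import *
w=load('w2');s=bot.state();Rt=np.array(s['eef_rot']);T=np.array(s['tcp_pos'])
Z=lambda x,y:np.array([(x+.5)/1.25-.5,(y+.5)/1.25-.5])
ob=[((55,32,56),Z(300,331)),((55,-32,56),Z(495,329)),((55,32,0),Z(315,195)),((55,-32,0),Z(478,193)),((94,0,29),Z(397,182)),((88,0,30),Z(397,203))]
def F(k,full=False):
    R=Rt@RT.T@Ro.from_rotvec([0,k[3],k[4]]).as_matrix();o=T-R@(k[:3]*m)
    return np.concatenate([proj(w,o+R@(np.array(X)*m))[0]-u for X,u in ob])
x0=np.array([-7.5,0,24.5,0,0])
pr=np.array([3,2,3,.05,.03])
r=least_squares(lambda k:np.concatenate([F(k)/1.5,(k-x0)/pr]),x0);print(r.x);print(F(r.x).reshape(-1,2).T);print(F(x0).reshape(-1,2).T)
```

```text
[-9.5663 -0.2562 19.0874  0.0242  0.0076]
[[-1.2794  1.0147  1.9158 -0.6683 -0.3396 -0.2433]
 [-1.5015 -0.1004 -1.1285  0.0888  2.5673 -0.8749]]
[[ 3.183  -0.1892  4.6464 -0.6883  2.641   2.4792]
 [-8.5427 -6.7635 -5.5344 -3.7092  0.1716 -3.8631]]
```

```bash
python3 - <<'E'
from tgt import *
json.dump({'q':list(q0),'tcp':[-9.3,-.2,20]},open('cor.json','w'))
E
cat > steps.py <<'E'
from tgt import *
def steps(W):
    s=bot.state();x0=np.array(s['tcp_pos']);R0=np.array(s['eef_rot'])
    for S in W:
        x,R=pose(*S);print(S,'d',np.round((x-x0)/.03,3),'w',np.round(Ro.from_matrix(R@R0.T).as_rotvec()/.15,3));x0,R0=x,R
def where():
    s=bot.state();Rb=np.array(s['eef_rot'])@RT.T;o=s['tcp_pos']-Rb@tb;c=Rs.T@(o+Rb@[.088,0,.028]-np.array([q[0],q[1],0]))/m
    f=Rs.T@Rb;print('crown in stand',c,'phi',np.degrees(np.arctan2(f[0,0],f[2,0])),'F',s['contact_force'],'t',s['time_s'],s['grip_width'])
E
python3 - <<'E'
from steps import *
where();steps([(-30,285,65),(-15,270,65),(-12,264,65),(-6,258,55),(0,252,45),(0,252,25),(0,249,20),(0,243,10),(0,231,5)])
E
```

```text
crown in stand [-59.7211  -0.1951 312.5969] phi 65.01210275057275 F [-0.2767  0.0836 -2.4849] t 13.4 0.06426248788710515
(-30, 285, 65) d [ 0.985  0.11  -0.921] w [0.05  0.003 0.001]
(-15, 270, 65) d [ 0.498  0.046 -0.5  ] w [-0.  0. -0.]
(-12, 264, 65) d [ 0.1    0.009 -0.2  ] w [-0.  0. -0.]
(-6, 258, 55) d [ 0.521  0.048 -0.666] w [ 0.108 -1.159 -0.   ]
(0, 252, 45) d [ 0.596  0.055 -0.603] w [ 0.108 -1.159 -0.   ]
(0, 252, 25) d [ 0.972  0.09  -0.57 ] w [ 0.216 -2.317  0.   ]
(0, 249, 20) d [ 0.269  0.025 -0.187] w [ 0.054 -0.579 -0.   ]
(0, 243, 10) d [ 0.556  0.052 -0.301] w [ 0.108 -1.159  0.   ]
(0, 231, 5) d [ 0.282  0.026 -0.414] w [ 0.054 -0.579  0.   ]
```

Approaching over the tip and stopping at (-15,270,65) to check.

Request:
arm_command:
  targets:
    - [0.33, 0.036, -0.31, 0.017, 0, 0, -1]
    - [0.33, 0.037, -0.31, 0.017, 0, 0, -1]
    - [0.33, 0.037, -0.3, 0.016, 0, 0, -1]
    - [0.25, 0.023, -0.25, 0, 0, 0, -1]
    - [0.25, 0.023, -0.25, 0, 0, 0, -1]
    - [0, 0, 0, 0, 0, 0, -1]

```text
time_s: 14.15
tcp_pos: [0.4602, 0.1959, 0.2201]
eef_rot: [[0.935, 0.092, -0.343], [0.087, -0.996, -0.031], [-0.344, -0.0, -0.939]]
contact_force: [0.1, 0.8, -1.6]
grip_width: 0.0638
grasp_force: 25.0
```

Run:
```python
from steps import *
where()
w=grab('wrist','w3');a=grab('scene','s3')
s=bot.state();Rb=np.array(s['eef_rot'])@RT.T;ob=s['tcp_pos']-Rb@tb
print('crown in/out',proj(w,ob+Rb@[.088,0,.030])[0],proj(w,ob+Rb@[.094,0,.029])[0],'tip',proj(w,H(q,(-24,0,264)))[0],'seat',proj(w,H(q,(0,0,230)))[0])
W=cv2.resize(w['img'][40:330,160:480],None,fx=1.55,fy=1.55,interpolation=cv2.INTER_CUBIC)
A=cv2.resize(a['img'][140:250,380:430],None,fx=4.1,fy=4.1,interpolation=cv2.INTER_CUBIC)
A=cv2.copyMakeBorder(A,0,max(0,W.shape[0]-A.shape[0]),0,0,cv2.BORDER_CONSTANT)[:W.shape[0]]
cv2.imwrite('pics/c4.png',cv2.convertScaleAbs(np.hstack([W,A]),alpha=1.5))
```

```text
crown in stand [-14.5074   0.4405 268.3018] phi 65.121383777373 F [ 0.1225  0.821  -1.5906] t 14.15 0.06384094531579203
crown in/out [315.8086 168.83  ] [315.7402 155.9697] tip [317.4391 178.1169] seat [317.3658  89.0356]
```

View pics/c4.png

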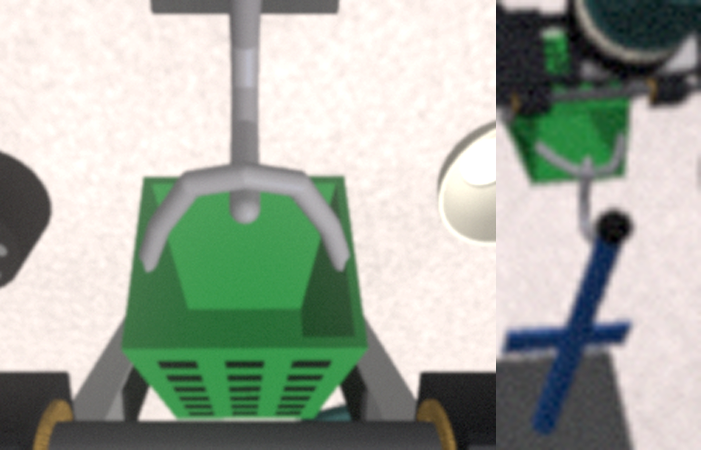

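The tip is inside the loop opening, centred (crop 245,210). Now I'll thread it and bring the basket upright step by step.

Request:
arm_command:
  targets:
    - [0.09, 0, -0.15, 0, 0, 0, -1]
    - [0.26, 0.02, -0.333, 0.054, -0.58, 0, -1]
    - [0.26, 0.02, -0.333, 0.054, -0.58, 0, -1]
    - [0.3, 0.027, -0.3, 0.054, -0.58, 0, -1]
    - [0.3, 0.027, -0.3, 0.054, -0.58, 0, -1]
    - [0, 0, 0, 0, 0, 0, -1]

```text
time_s: 15.0
tcp_pos: [0.4948, 0.1987, 0.1786]
eef_rot: [[0.996, 0.093, -0.001], [0.093, -0.996, 0.001], [-0.001, -0.001, -1.0]]
contact_force: [0.3, -0.6, -0.8]
grip_width: 0.0638
grasp_force: 25.0
```

Run:
```python
from steps import *
where();steps([(0,252,45),(0,252,35),(0,252,25),(0,249,20),(0,243,10),(0,231,5)])
```

```text
crown in stand [ -1.4478   0.0822 252.9485] phi 45.077928153157565 F [ 0.3493 -0.5723 -0.7537] t 15.0 0.06383910189049018
(0, 252, 45) d [ 0.052  0.002 -0.035] w [-0.004 -0.009 -0.004]
(0, 252, 35) d [ 0.461  0.043 -0.328] w [ 0.108 -1.159 -0.   ]
(0, 252, 25) d [ 0.511  0.048 -0.242] w [ 0.108 -1.159 -0.   ]
(0, 249, 20) d [ 0.269  0.025 -0.187] w [ 0.054 -0.579 -0.   ]
(0, 243, 10) d [ 0.556  0.052 -0.301] w [ 0.108 -1.159  0.   ]
(0, 231, 5) d [ 0.282  0.026 -0.414] w [ 0.054 -0.579  0.   ]
```

Request:
arm_command:
  targets:
    - [0.25, 0.022, -0.18, 0.054, -0.58, 0, -1]
    - [0.25, 0.022, -0.18, 0.054, -0.58, 0, -1]
    - [0.255, 0.024, -0.12, 0.054, -0.58, 0, -1]
    - [0.255, 0.024, -0.12, 0.054, -0.58, 0, -1]
    - [0.27, 0.025, -0.187, 0.054, -0.58, 0, -1]
    - [0.278, 0.026, -0.15, 0.054, -0.58, 0, -1]
    - [0.278, 0.026, -0.15, 0.054, -0.58, 0, -1]
    - [0, 0, 0, 0, 0, 0, -1]

```text
time_s: 16.0
tcp_pos: [0.5495, 0.2033, 0.1436]
eef_rot: [[0.819, 0.093, 0.567], [0.077, -0.996, 0.052], [0.569, 0.001, -0.822]]
contact_force: [0.2, 1.0, -2.0]
grip_width: 0.0638
grasp_force: 25.0
```

Run:
```python
from steps import *
where();steps([(0,243,10),(0,236,5),(0,231,5)])
w=grab('wrist','w4');a=grab('scene','s4')
W=cv2.resize(w['img'][40:360,140:500],None,fx=1.4,fy=1.4,interpolation=cv2.INTER_CUBIC)
A=cv2.resize(a['img'][150:260,375:440],None,fx=4.05,fy=4.05,interpolation=cv2.INTER_CUBIC)
h=max(W.shape[0],A.shape[0]);f=lambda I:cv2.copyMakeBorder(I,0,h-I.shape[0],0,0,cv2.BORDER_CONSTANT)
cv2.imwrite('pics/c5.png',cv2.convertScaleAbs(np.hstack([f(W),f(A)]),alpha=1.5))
```

```text
crown in stand [ -0.337   -0.3287 240.7447] phi 10.308977538951844 F [ 0.1681  1.0114 -1.965 ] t 16.0 0.06376188325010057
(0, 243, 10) d [0.027 0.015 0.073] w [ 0.007 -0.035 -0.002]
(0, 236, 5) d [ 0.282  0.026 -0.247] w [ 0.054 -0.579  0.   ]
(0, 231, 5) d [ 0.     0.    -0.167] w [-0.  0.  0.]
```

View pics/c5.png

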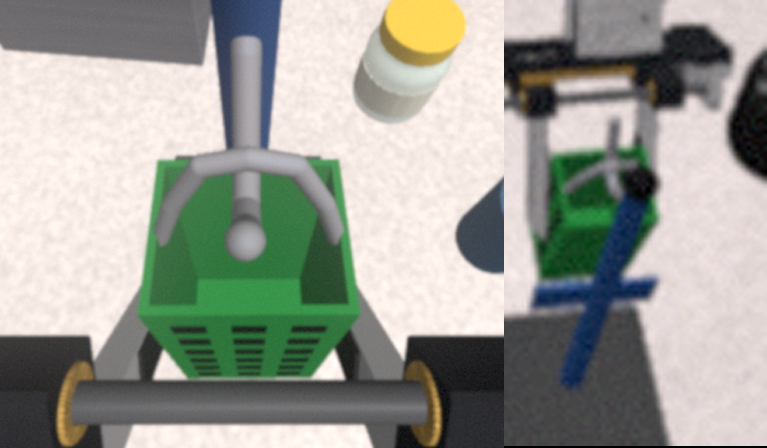

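The hook runs through the loop, with its tip showing inside the loop (crop 245,240), and there is no contact force. I'll lower it onto the seat.

Request:
arm_command:
  targets:
    - [0.14, 0.015, -0.1, 0.03, -0.3, 0, -1]
    - [0.14, 0.015, -0.1, 0.03, -0.3, 0, -1]
    - [0.03, 0.01, -0.08, 0, 0, 0, -1]
    - [0, 0, 0, 0, 0, 0, -1]

```text
time_s: 16.6
tcp_pos: [0.5614, 0.2051, 0.1384]
eef_rot: [[0.76, 0.093, 0.643], [0.07, -0.996, 0.061], [0.646, -0.001, -0.763]]
contact_force: [0.8, -0.3, -2.6]
grip_width: 0.0634
grasp_force: 25.0
```

Request:
arm_command:
  targets:
    - [0, 0, -0.07, 0, 0, 0, -1]
    - [0, 0, -0.06, 0, 0, 0, -1]
    - [0, 0, 0, 0, 0, 0, -1]

```text
time_s: 16.98
tcp_pos: [0.5607, 0.205, 0.1336]
eef_rot: [[0.76, 0.093, 0.643], [0.07, -0.996, 0.061], [0.646, -0.001, -0.764]]
contact_force: [-0.1, 0.2, -2.3]
grip_width: 0.0641
grasp_force: 25.0
```

Run:
```python
from steps import *
where();steps([(0,231,4)])
```

```text
crown in stand [  1.6348   0.1371 231.189 ] phi 4.784695157170223 F [-0.0978  0.1809 -2.2607] t 16.975 0.06407877156475851
(0, 231, 4) d [-0.009 -0.009 -0.006] w [ 0.001 -0.092 -0.003]
```

Request:
arm_command:
  targets:
    - [-0.03, 0, -0.05, 0, -0.05, 0, -1]
    - [0, 0, -0.05, 0, 0, 0, -1]
    - [0, 0, 0, 0, 0, 0, -1]

```text
time_s: 17.35
tcp_pos: [0.5598, 0.205, 0.1307]
eef_rot: [[0.755, 0.093, 0.649], [0.07, -0.996, 0.061], [0.652, -0.0, -0.758]]
contact_force: [0.8, 0.3, -2.8]
grip_width: 0.0638
grasp_force: 25.0
```

Request:
arm_command:
  targets:
    - [0, 0, -0.04, 0, 0, 0, -1]
    - [0, 0, 0, 0, 0, 0, -1]

```text
time_s: 17.6
tcp_pos: [0.5604, 0.2052, 0.1304]
eef_rot: [[0.754, 0.093, 0.65], [0.07, -0.996, 0.061], [0.653, -0.001, -0.757]]
contact_force: [-0.1, -0.9, 0.0]
grip_width: 0.0638
grasp_force: 25.0
```

Request:
arm_command:
  targets:
    - [0, 0, -0.04, 0, 0, 0, -1]
    - [0, 0, 0, 0, 0, 0, -1]

```text
time_s: 17.85
tcp_pos: [0.5608, 0.2053, 0.1302]
eef_rot: [[0.753, 0.093, 0.651], [0.07, -0.996, 0.062], [0.654, -0.001, -0.756]]
contact_force: [-2.1, -0.9, 4.2]
grip_width: 0.0639
grasp_force: 25.0
```

The hook now carries the load. I'll relax the preload a little and open slowly.

Request:
arm_command:
  targets:
    - [0, 0, 0.03, 0, 0, 0, -1]
    - [0, 0, 0, 0, 0, 0, 0.39]
    - [0, 0, 0, 0, 0, 0, 0.45]
    - [0, 0, 0, 0, 0, 0, 0.5]
    - [0, 0, 0, 0, 0, 0, 0.6]
    - [0, 0, 0, 0, 0, 0, 0.75]
    - [0, 0, 0, 0, 0, 0, 0.8]
    - [0, 0, 0, 0, 0, 0, 0.8]
  squeeze: 5

```text
time_s: 18.85
tcp_pos: [0.5599, 0.205, 0.1293]
eef_rot: [[0.755, 0.093, 0.649], [0.07, -0.996, 0.061], [0.652, -0.0, -0.758]]
contact_force: [-0.4, -0.5, -0.5]
grip_width: 0.0848
grasp_force: 0.0
```

Run:
```python
from steps import *
where();print(-np.array(bot.state()['eef_rot'])[:,2])
w=grab('wrist','w5');a=grab('scene','s5')
W=cv2.resize(w['img'][40:360,140:500],None,fx=1.4,fy=1.4,interpolation=cv2.INTER_CUBIC)
A=cv2.resize(a['img'][150:260,375:440],None,fx=4.05,fy=4.05,interpolation=cv2.INTER_CUBIC)
h=max(W.shape[0],A.shape[0]);f=lambda I:cv2.copyMakeBorder(I,0,h-I.shape[0],0,0,cv2.BORDER_CONSTANT)
cv2.imwrite('pics/c6.png',cv2.convertScaleAbs(np.hstack([f(W),f(A)]),alpha=1.5))
```

```text
crown in stand [  0.0446   0.3401 226.9162] phi 4.327178325141701 F [-0.3504 -0.514  -0.4636] t 18.85 0.08484526492150947
[-0.6489 -0.0611  0.7584]
```

View pics/c6.png

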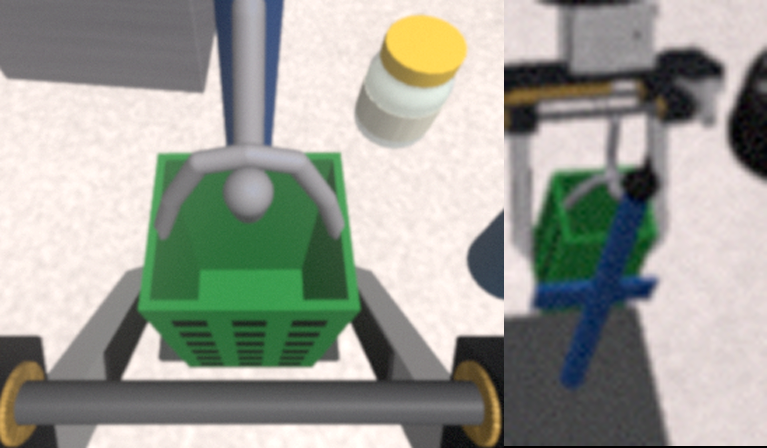

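The basket hangs on the hook, with the tip knob through the loop (crop 248,193), and the fingers are off its sides. I'll withdraw along the tool axis.

Request:
arm_command:
  targets:
    - [-0.13, -0.012, 0.15, 0, 0, 0, 1]
    - [-0.26, -0.025, 0.3, 0, 0, 0, 1]
    - [-0.39, -0.037, 0.455, 0, 0, 0, 1]
    - [-0.52, -0.05, 0.6, 0, 0, 0, 1]
    - [-0.52, -0.05, 0.6, 0, 0, 0, 1]
    - [-0.52, -0.05, 0.6, 0, 0, 0, 1]
    - [-0.52, -0.05, 0.6, 0, 0, 0, 1]
    - [-0.52, -0.05, 0.6, 0, 0, 0, 1]

```text
time_s: 19.95
tcp_pos: [0.4575, 0.1952, 0.2481]
eef_rot: [[0.754, 0.093, 0.65], [0.07, -0.996, 0.062], [0.653, -0.001, -0.757]]
contact_force: [0.8, 0.3, 0.4]
grip_width: 0.0942
grasp_force: 0.0
```

Request:
arm_command:
  targets:
    - [-0.52, -0.05, 0.4, 0, 0, 0, 1]
    - [-0.5, 0, 0.2, 0, 0, 0, 1]
    - [0, 0, 0, 0, 0, 0, 1]
    - [0, 0, 0, 0, 0, 0, 1]
    - [0, 0, 0, 0, 0, 0, 1]
    - [0, 0, 0, 0, 0, 0, 1]
    - [0, 0, 0, 0, 0, 0, 1]
    - [0, 0, 0, 0, 0, 0, 1]

```text
time_s: 20.95
tcp_pos: [0.428, 0.1937, 0.2643]
eef_rot: [[0.755, 0.093, 0.649], [0.07, -0.996, 0.061], [0.652, -0.0, -0.759]]
contact_force: [-0.5, -0.5, 0.4]
grip_width: 0.094
grasp_force: 0.0
```

Run:
```python
from steps import *
s=bot.state();print(s['tcp_pos'],s['contact_force'],s['time_s'])
a=grab('scene','s6')
w=grab('wrist','w6')
import time
for i in range(3): a2=capture('scene'); 
d=np.abs(a2['img'][140:260,370:450].astype(int)-a['img'][140:260,370:450]);print('motion',d.mean(),(d.max(2)>40).sum())
A=cv2.resize(a['img'][130:290,130:450],None,fx=2.4,fy=2.4,interpolation=cv2.INTER_CUBIC)
B=cv2.resize(w['img'],None,fx=.5,fy=.5,interpolation=cv2.INTER_AREA);A=np.vstack([A,cv2.copyMakeBorder(B,0,0,0,A.shape[1]-B.shape[1],cv2.BORDER_CONSTANT)])
cv2.imwrite('pics/c7.png',cv2.convertScaleAbs(A,alpha=1.5))
```

```text
[0.428  0.1937 0.2643] [-0.5012 -0.4791  0.3935] 20.95
motion 1.9490277777777778 0
```

View pics/c7.png

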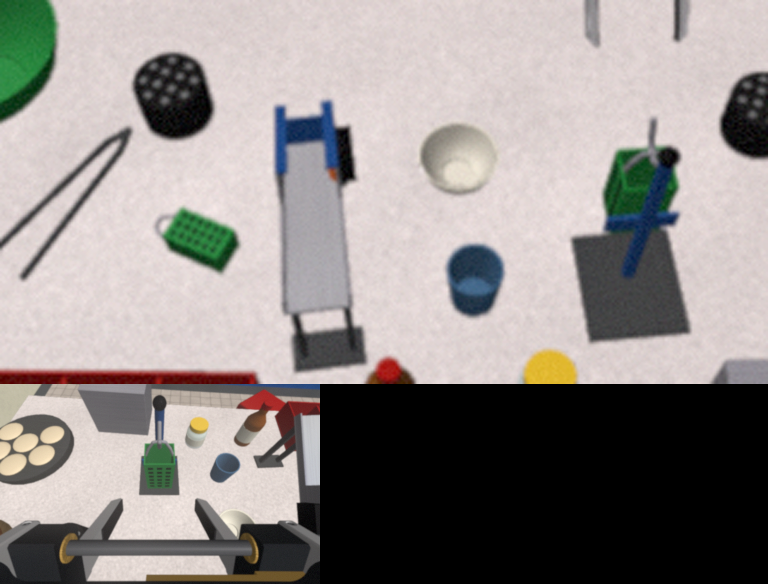

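The basket hangs still on the stand's hook (crop 640,185), resting against the back rest. The chute is empty, the other things are where they were, and the gripper is clear.

```bash
python3 -c "
from station import order
print(order.finish_job())"
```

```text
the job is handed in; nothing more can be done
None
```

I pushed the basket up the chute clear of the lips, lifted it out and hung it by its loop on the blue stand's hook. It was hanging still with the gripper clear of it when I handed the job in at about 21 s; the hand-in gave no verdict.

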